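Close a plate of capsules in the spring-return capsule press

ROBOT

A 6-joint arm with a two-finger parallel gripper is mounted at the origin on the work surface; the furniture and walls round the work are solid. World frame = base frame: x ahead of the robot, y to its left, z up, the work surface at z = 0. Lengths are in mm, angles in rad, forces in N, time in s.
With the tool pointing down it reaches from about 275 to 1000 mm from the base axis. Payload 8.4 kg.
Tool frame: the origin (TCP) lies at the very end of the fingers, on their centre line; the grasp point (between the pads) lies 19 mm behind it; z points along the fingers, y is the direction in which the jaws open and shut (so a half turn about z gives the same grasp; the last joint's range is limited). The gripper opens to 85 mm and grips with 20 to 120 N. Pads are 22 mm wide; open, the fingers measure 114 mm over their backs; the gripper's body (76 mm by 85 mm) begins 54 mm behind the grasp point. The pads swing forward as they close: fully open they stand 13 mm farther back than shut.
Start: joints at [-1.186, 0.353, 1.633, -0, 1.155, -0.002], TCP at [235.765, -578.829, 231.281] pointing down, gripper open.
Joint ranges: [-2.63, 2.63], [-0.92, 2.1], [0.06, 2.66], [-1.3, 4.44], [0, 2.69], [-3.02, 3.02]. Speed limits (rad/s): [2.22, 2.22, 2.79, 3.14, 3.14, 3.14].

INTERFACE

Orientations are given as [roll, pitch, yaw] about the fixed x, y, z axes, in that order (R = Rz(yaw) Ry(pitch) Rx(roll)).
In Python, from rig import r, vision gives the robot as it stands.
- The arm moves only by the tool move_arm, never from a script. Its argument "series" is text: rows parted by semicolons, each of 7 numbers parted by spaces: the closure, from -1 (fully open) to 1 (shut), then the shift along the tool's x, y, z in units of 40 mm (1.0 is 40 mm), then the turn, a rotation vector about the tool's x, y, z in degrees. In form: grip tx ty tz ax ay az; .... A call has 1 to 20 rows; each row shifts and turns the pose as measured when the row begins, along the tool's axes as they then stand; what a row does not reach is not made up. A row lasts 1/8 s, in which the tool goes at most 62.5 mm and 10.7 degrees, less where a joint would pass 70% of its speed; a pose out of reach is approached as far as the arm can. A call is refused whole if a number of a shift passes 1 or a number of a turn 10.7, either way. A call with a gripper value outside its range is refused whole. The fingers move at their own pace and stop on an object; "grip_force" is the grip in N (left out, the last holds). Time passes only in rows, so rows that do not move let the fingers close. It gives the time, the measured TCP pose, the force and the opening at its end, in the units of the state.
- r.sense(): the state, without advancing time (a new reading comes with each control period).
- vision.grab_frame(name): name is "scene" or "top" or "wrist"; returns the picture (480x640x3 uint8, red, green, blue); there is no depth.
- vision.camera_params(name): a dict with "fx", "fy", "cx", "cy" (pixels), "k1" (the pictures are not rectified: a ray, as slopes to the right and down, at radius r is drawn at 1 + k1 r^2 times it, then the intrinsics apply), "position" and "rotation" of the camera in the world. Camera axes: x right, y up, looking along -z (the intrinsics and any distortion apply to the point x, -y, -z); pixel columns grow to the right and rows downward; lengths in mm; the calibration is good to about 2 mm. A picture is of the moment at which its call begins: read the wrist's pose just before it. camera_params takes no time and is no camera call; for the wrist camera it gives the pose at the moment of the call.
- r.sign_off(): hands the job in, once; it reports no verdict.
The state is a dict: "clock": time; "qpos": joint angles; "qvel": joint speeds; "joint_efforts": joint torques, N m; "eef_pos": TCP position; "tcp_rot": TCP orientation; "contact_force": force on the tool from outside, world axes, zero at the start; "wrist_torque": the same for the moment, N m; "opening": opening from 0.0 (shut) to 1.0 (fully open).
Only numpy, scipy, OpenCV 4.12 (cv2) and the standard library are available. Lean on these libraries where they do the work, as an engineer would, in place of code of your own. Each camera call takes 0.05 s, during which the arm holds its last target. There are 200 camera calls.

TASK

Close the filled capsules: slide the loaded white capsule plate, flat on the worktop and never lifted or tipped (the powder would spill), into the mouth of the grey capsule press until it is fully home against the back stop. Then take the black handle bar, bring the press arm over and down against its spring onto the plate until it reaches its stop, without slamming it, and finish while holding it there: the program ends with the robot still holding the arm on its stop. Leave the steel tin and the paper weight where they are.

Things in the scene. Friction and masses are not known exactly. Their poses are not given: they have to be found in the camera images.
- capsule_press: Grey and aluminium hand press, fixed, 245 x 156 x 98 mm without its arm. Origin on the worktop at the centre of the plate's seat; +x from the open mouth to the back stop (face at x = 55 mm), z up. Guide rails 20 mm high, 96 mm apart, x = -55 to 60; before them guides flare to 130 mm at x = -102. The floor is level with the worktop. Hinge cheeks 98 mm high at x = 89 to 141, y = +-66.
- press_axle (a point): Centre of the hinge axle of the press arm, at (115, 0, 75) mm in the press frame; the axle lies along the press's y.
- press_arm (a joint): Angle of the press arm (rad): 0 = at rest, standing 72 degrees above level; 1.25 = level, on its stop. Grows as the bar is brought toward the mouth and down. A coil spring always drives it back to 0: it flies up when let go. At the bar this takes about 3 N at the start, about 12 N on the stop with the plate in place.
- handle_bar (a point): Middle of the round black rubber handle bar joining the arm's two side beams: 18 mm thick, along the press's y, 92 mm free between the beams, 225 mm from the axle. Arm up: at (44, 0, 289) mm in the press frame; on the stop: (-110, 0, 75). The arm's pad, 70 x 76 mm, lies 115 mm from the axle, 48 mm below the line from axle to bar.
- capsule_plate: White tray 110 x 90 x 16 mm under a floating grey sheet of green capsule tops (top 31 mm up), about 0.4 kg, loose. Origin at the centre of the tray's underside, grip not counted; its +x edge (x = 55 mm) enters the press first. Behind it, at -x, a tongue 50 mm wide, 8 mm thick carries the blue grip. Fully home, its origin and axes lie on those of the press.
- plate_grip (a point): Centre of the upper part of the upright blue grip of the plate, at (-122, 0, 30) mm in the plate frame. The grip is 24 mm thick in the plate's x, 34 mm wide in its y, top 37 mm above the worktop.
- cap_sheet (a joint): How far the sheet of capsule tops is pressed down into the plate (m): 0 = standing up on its springs, 0.004 when the press arm is on its stop with the plate home, 0.005 at most. Stiffness 1500 N/m.
- steel_tin: Open round steel tin, 80 mm across, 43 mm high, bystander; origin at the centre of its underside.
- press_stone: Smooth cream paper weight, 36 x 54 x 18 mm, bystander; origin at the centre of its underside.

How it is judged (in metres and radians):
On the way, in this order (a step that is already met when the one before it is completed fails the run):
1. the capsule plate lies fully home in the press while the arm still stands up (x of capsule_plate in the frame of capsule_press above -0.004 m and angle between the x axis of capsule_plate and the x axis of capsule_press, either way round below 0.08 rad and horizontal distance between capsule_plate and capsule_press below 0.006 m and value of joint press_arm below 0.15 rad), for 0.2 s.
2. the press arm is brought down to its stop (value of joint press_arm above 1.22 rad and value of joint cap_sheet above 0.002 m), for 0.3 s.
At the end, for the whole second after the job is handed in: The fingers hold the press arm on its stop (over 1.22 of 1.25 rad, over 2 N between fingers and arm), the capsule sheet is pressed in over 2 mm, and the plate lies flat (0.05 rad), within 4 mm of the back stop, 6 mm of the seat's centre and 0.08 rad of straight (all of step 2 and contact force between the fingers and press_arm above 2 N and x of capsule_plate in the frame of capsule_press above -0.004 m and angle between the x axis of capsule_plate and the x axis of capsule_press, either way round below 0.08 rad and horizontal distance between capsule_plate and capsule_press below 0.006 m and angle between capsule_plate's own z axis and vertical below 0.05 rad); the arm keeps its last pose, push and grip.
It fails at once if the capsule plate is lifted more than 12 mm or tipped by more than 0.15 rad (height (world z) of capsule_plate above 0.012 m or angle between capsule_plate's own z axis and vertical above 0.15 rad).
It fails at once if the arm is slammed down (faster than 4 rad/s) (velocity of joint press_arm above 4 rad/s).
It fails at once if the steel tin is moved by more than 20 mm (distance of steel_tin from where it was at the start of the episode above 0.02 m).
It fails at once if the paper weight is moved by more than 20 mm (distance of press_stone from where it was at the start of the episode above 0.02 m).
It also fails if it takes over 61 s, if anything falls off the work surface, if the arm or the gripper's body presses on something with over 40 N, if the wrist force passes 120 N, or if a joint passes its speed limit or range.

## Working session

There is one attempt and no reset: what is moved stays moved. The work goes in short steps, Python scripts to look and compute and a tool call to move; the robot and the scene stay as the last step left them, time stands still between calls to the robot, and variables do not carry over. Pictures are saved under pics/ and viewed, about 8 in all and at most 12, crops included, and the job is handed in when it is done.

Besides the shell and the picture viewer there is one more tool, called after ">>>" as name(argument=value, ...), one argument or row to a line, values as JSON. move_arm: Moves the arm, as the interface text tells. Its arguments: {"type":"object","properties":{"series":{"type":"string"},"grip_force":{"type":"number"}},"required":["series"]}

```bash
mkdir -p pics; ls; cat > h.py <<'E'
import numpy as np, cv2
from rig import r, vision
from scipy.spatial.transform import Rotation as R
def snap(n,f):
    p=vision.camera_params(n); im=vision.grab_frame(n); cv2.imwrite('pics/'+f,im[:,:,::-1]); return p,im
def K(p): return np.array([[p['fx'],0,p['cx']],[0,p['fy'],p['cy']],[0,0,1.]])
def ray(p,uv):
    x=cv2.undistortPoints(np.array([[uv]],float),K(p),np.array([p['k1'],0,0,0.]))[0,0]
    return np.array(p['rotation'])@np.array([x[0],-x[1],-1])
def at(p,uv,z):
    d=ray(p,uv); c=np.array(p['position']); return c+d*(z-c[2])/d[2]
def proj(p,X):
    c=(np.atleast_2d(X)-p['position'])@np.array(p['rotation']); s=np.c_[c[:,0]/-c[:,2],-c[:,1]/-c[:,2]]
    s=s*(1+p['k1']*(s**2).sum(1,keepdims=True)); return s*[p['fx'],p['fy']]+[p['cx'],p['cy']]
E
python3 - <<'E'
from h import *
for n in('top','scene'):
    p,_=snap(n,n+'1.png');print(n,p)
print(r.sense())
E
```

```text
pics
top {'fx': 493.73171596803127, 'fy': 493.73171596803127, 'cx': 329.2614911145944, 'cy': 242.5946502568254, 'k1': 0.03567756215973322, 'position': array([ 376.91021525,   -1.66496274, 1273.86326424]), 'rotation': array([ 0.09484939, -0.01070057, -1.55995625])}
scene {'fx': 481.76113075309047, 'fy': 481.76113075309047, 'cx': 325.3057321698826, 'cy': 243.69232193233972, 'k1': -0.11919169901741568, 'position': array([-67.25991964, 725.69956592, 771.16208862]), 'rotation': array([ 0.98341881, -0.01629437, -2.47769219])}
{'clock': 0.1, 'qpos': array([-1.18639344e+00,  3.53599007e-01,  1.63405255e+00,  1.84031300e-05,
        1.15518443e+00, -2.39655002e-03]), 'qvel': array([ 0.00086149, -0.00161416, -0.00296535, -0.00074648,  0.0004266 ,
       -0.00070091]), 'joint_efforts': array([-4.50663692e-04, -6.06357408e+01, -3.42820430e+01,  3.09365180e-05,
        4.07891785e-03,  1.79150749e-05]), 'eef_pos': array([ 235.61658949, -578.43423169,  230.6272702 ]), 'tcp_rot': array([-3.14034936e+00, -1.98068750e-05,  3.86791984e-01]), 'contact_force': array([-0.20204574, -0.24145542, -0.06674152]), 'wrist_torque': array([-0.03302919,  0.02025088,  0.03110273]), 'opening': 1.0003860224166883}
```

```bash
sed -i "s/np.array(p\['rotation'\])/R.from_euler('xyz',p['rotation']).as_matrix()/" h.py; grep -c euler h.py
```

```text
2
```

View pics/top1.png

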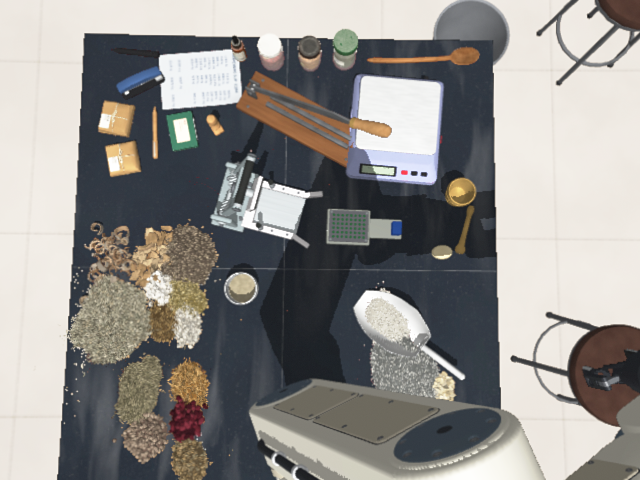

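View pics/scene1.png

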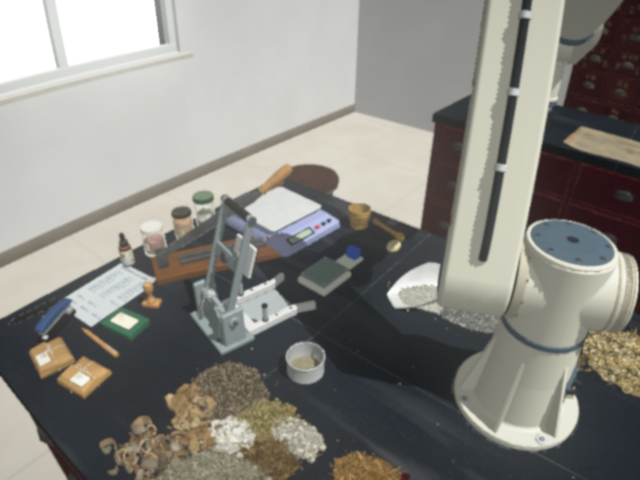

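Top view: the press is at about (260,205) with its mouth to the right and slightly down, the plate at (348,227) with the grip at (397,228). The tin is at (241,288) and the stone at (442,252). The scene view shows the press arm standing up. I'll enlarge the top view.

```bash
python3 - <<'E'
from h import *
im=cv2.imread('pics/top1.png')[140:270,200:415]
cv2.imwrite('pics/c1.png',cv2.resize(im,None,fx=3.7,fy=3.7,interpolation=cv2.INTER_CUBIC))
E
```

```text
(no output)
```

View pics/c1.png

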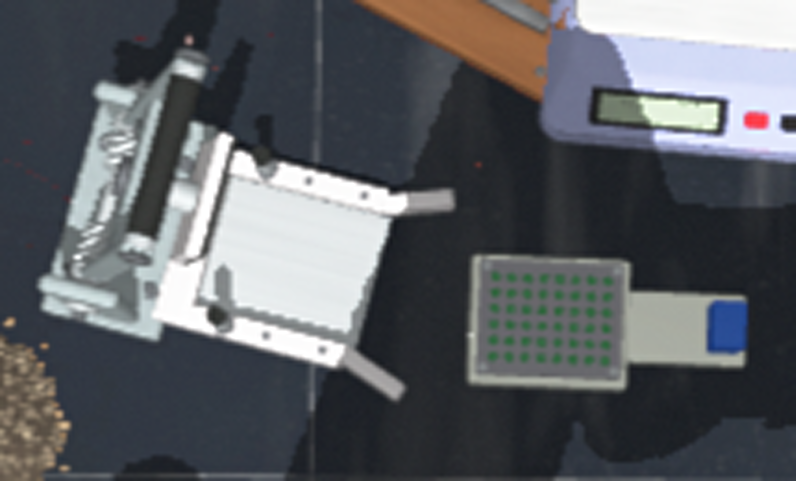

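```bash
cat > fit.py <<'E'
from h import *
from scipy.optimize import least_squares
p=vision.camera_params('top')
def px(l): return np.array(l)/3.7+[200,140]
def P(q,X): 
    c,s=np.cos(q[2]),np.sin(q[2]); X=np.array(X,float)
    return np.c_[X[:,0]*c-X[:,1]*s+q[0],X[:,0]*s+X[:,1]*c+q[1],X[:,2]]
def fit(X,uv,q0):
    s=least_squares(lambda q:(proj(p,P(q,X))-px(uv)).ravel(),q0,x_scale=[100,100,1]); print(s.x.round(3),(s.fun.reshape(-1,2)*3.7).round(1).tolist()); return s.x
plate=fit([[55,-45,16],[55,45,16],[-55,45,16],[-55,-45,16],[-110,-17,37],[-110,17,37],[-134,17,37],[-134,-17,37]],
 [[472,254],[468,384],[626,390],[630,260],[709,300],[709,353],[746,353],[746,300]],[480,-50,1.57])
press=fit([[44,-46,292],[44,46,292],[-55,-48,20],[-55,48,20]],
 [[187,80],[140,238],[390,213],[352,347]],[480,170,1.4])
E
python3 fit.py
```

```text
[537.244 -61.94    1.54 ] [[-0.3, 0.8], [-1.7, -0.5], [-0.8, 0.2], [-0.4, 1.6], [2.5, 0.6], [1.0, -3.0], [-0.8, -1.5], [0.6, 2.0]]
[578.39  117.151   1.323] [[2.3, -1.3], [3.6, 1.5], [-4.7, 0.6], [-2.9, -0.7]]
```

>>> move_arm(
  series="-1 0.76 -0.45 0 0 0 0;-1 0.76 -0.45 0 0 0 0;-1 0.76 -0.45 0 0 0 0;-1 0.76 -0.45 0 0 0 0;-1 0.76 -0.45 0 0 0 0;-1 0.76 -0.45 0 0 0 0;-1 0.76 -0.45 0 0 0 0;-1 0.76 -0.45 0 0 0 0;-1 0.76 -0.45 0 0 0 0;-1 0.76 -0.45 0 0 0 0;-1 0.76 -0.45 0 0 0 0;-1 0.76 -0.45 0 0 0 0;-1 0.76 -0.45 0 0 0 0;-1 0.76 -0.45 0 0 0 0",
)

```text
clock: 1.85
eef_pos: [540.6, -172.0, 226.8]
tcp_rot: [-3.134, 0.003, 0.383]
contact_force: [0.6, -0.1, -0.4]
opening: 0.997
```

>>> move_arm(
  series="-1 0 0 0 0 0 -9.4;-1 0 0 0 0 0 -9.4;-1 0 0 0 0 0 -9.4;-1 0 0 0 0 0 -9.4;-1 0 0 0 0 0 -9.4;-1 0 0 0 0 0 -9.4;-1 0 0 0 0 0 -9.4;-1 0 0 0 0 0 0",
)

```text
clock: 2.85
eef_pos: [540.2, -168.5, 223.7]
tcp_rot: [-3.13, -0.008, 1.57]
contact_force: [1.4, -0.7, 0.4]
opening: 0.999
```

```bash
python3 - <<'E'
from h import *
p,_=snap('wrist','w1.png');print(p); s=r.sense();print(s['clock'],s['eef_pos'],s['tcp_rot'],s['contact_force'])
E
```

```text
{'fx': 357.60280816927406, 'fy': 357.60280816927406, 'cx': 321.1699465105561, 'cy': 239.72616318494462, 'k1': -0.017997008644446796, 'position': array([540.92125705, -83.75995328, 367.76896   ]), 'rotation': array([-0.32634058,  0.01280431, -0.00116313])}
2.9 [ 540.21858758 -168.43101879  223.64086711] [-3.12998282 -0.00813478  1.5681651 ] [ 0.20332944  0.54877325 -0.03800585]
```

View pics/w1.png

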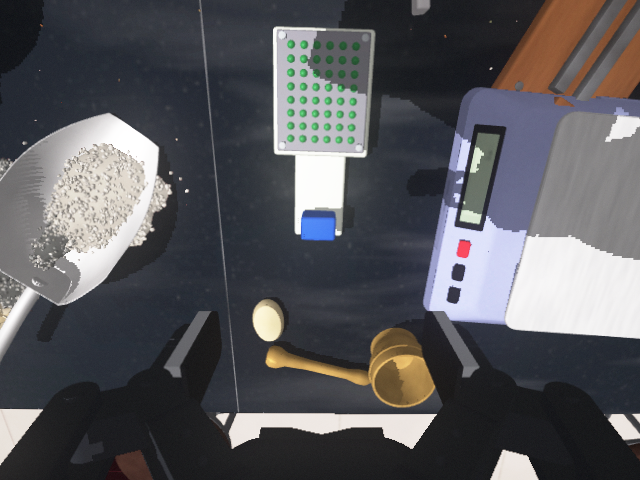

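The wrist view shows the plate, with tray corners at (275,27), (375,30), (366,157) and (274,153). The rear top edge of the grip is at (302..336, 241). The stone at (268,320) is behind the grip.

```bash
python3 - <<'E'
from h import *
import fit as F
p=vision.camera_params('wrist'); F.p=p; F.px=lambda l:np.array(l,float)
q=F.fit([[55,45,16],[55,-45,16],[-55,-45,16],[-55,45,16],[-134,17,37],[-134,-17,37]],[[275,27],[375,30],[366,157],[274,153],[302,241],[336,240]],[537,-62,1.54])
print(F.P(q,[[-122,0,30],[-55,0,0]]), at(p,(268,320),10))
E
```

```text
[537.244 -61.94    1.54 ] [[-0.3, 0.8], [-1.7, -0.5], [-0.8, 0.2], [-0.4, 1.6], [2.5, 0.6], [1.0, -3.0], [-0.8, -1.5], [0.6, 2.0]]
[578.39  117.151   1.323] [[2.3, -1.3], [3.6, 1.5], [-4.7, 0.6], [-2.9, -0.7]]
[538.082 -62.859   1.538] [[-7.5, -4.2], [5.2, -3.8], [6.2, 2.4], [1.2, 6.4], [-3.9, -2.9], [-1.1, 4.9]]
[[ 534.09029939 -184.79365583   30.        ]
 [ 536.28233766 -117.82952388    0.        ]] [ 474.76951573 -302.13176876   10.        ]
```

```bash
cat > go.py <<'E'
import sys
from h import *
a=list(map(float,sys.argv[1:5])); s=r.sense(); M=R.from_euler('xyz',s['tcp_rot'])
T=R.from_euler('xyz',[np.pi,0,a[3]])
print('shift/40',(M.inv().apply(np.array(a[:3])-s['eef_pos'])/40).round(3),'rot deg',np.degrees((M.inv()*T).as_rotvec()).round(2),s['eef_pos'].round(1),s['tcp_rot'].round(4),s['contact_force'].round(1),s['clock'],s['opening'].round(3))
E
python3 go.py 534.1 -184.8 12 1.538
```

```text
Traceback (most recent call last):
  File "go.py", line 5, in <module>
    print('shift/40',(M.inv().apply(np.array(a[:3])-s['eef_pos'])/40).round(3),'rot deg',np.degrees((M.inv()*T).as_rotvec()).round(2),s['eef_pos'].round(1),s['tcp_rot'].round(4),s['contact_force'].round(1),s['clock'],s['opening'].round(3))
                                                                                                                                                                                                                         ^^^^^^^^^^^^^^^^^^
AttributeError: 'float' object has no attribute 'round'
```

```bash
sed -i "s/s\['opening'\].round(3)/s['opening']/" go.py
python3 go.py 534.1 -184.8 12 1.538
```

```text
shift/40 [-0.453 -0.09   5.289] rot deg [-0.67 -0.46  1.73] [ 540.2 -168.4  223.6] [-3.13   -0.0081  1.5682] [ 0.2  0.5 -0. ] 2.9 1.0008222742195791
```

>>> move_arm(
  series="-1 -0.4 -0.15 0 -0.67 -0.46 1.73;-1 0 0 0.7 0 0 0;-1 0 0 0.7 0 0 0;-1 0 0 0.7 0 0 0;-1 0 0 0.7 0 0 0;-1 0 0 0.7 0 0 0;-1 0 0 0.6 0 0 0;-1 0 0 0 0 0 0",
)

```text
clock: 3.9
eef_pos: [531.9, -192.5, 56.0]
tcp_rot: [3.136, 0.005, 1.506]
contact_force: [-0.4, -0.7, 0.4]
opening: 0.997
```

```bash
python3 go.py 534.1 -184.8 12 1.538
```

```text
shift/40 [0.201 0.036 1.098] rot deg [ 0.29  0.29 -1.84] [ 531.9 -192.5   56. ] [3.1364 0.005  1.5059] [-0.4 -0.7  0.4] 3.9 0.9974715279168167
```

>>> move_arm(
  series="-1 0.2 0.04 0.3 0.3 0.3 -1.6;-1 0 0 0.4 0 0 0;-1 0 0 0.3 0 0 0;-1 0 0 0 0 0 0",
)

```text
clock: 4.4
eef_pos: [535.5, -185.3, 15.5]
tcp_rot: [3.139, 0.001, 1.533]
contact_force: [-0.0, 0.2, 0.5]
opening: 1.0
```

```bash
python3 go.py 534.1 -184.8 12 1.538; python3 - <<'E'
from h import *
snap('wrist','w2.png')
E
```

```text
shift/40 [ 0.011 -0.035  0.086] rot deg [ 0.17  0.04 -0.29] [ 535.5 -185.3   15.5] [3.1387e+00 7.0000e-04 1.5330e+00] [-0.   0.2  0.5] 4.4 1.000053745267094
```

View pics/w2.png

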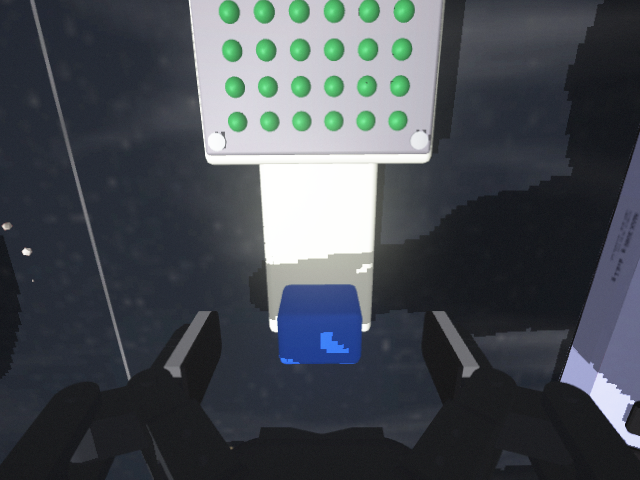

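The grip is centred between the fingers at (320,325). I'll lower 3 mm and close.

>>> move_arm(
  series="-1 0 -0.03 0.07 0 0 0;1 0 0 0 0 0 0;1 0 0 0 0 0 0;1 0 0 0 0 0 0;1 0 0 0 0 0 0;1 0 0 0 0 0 0;1 0 0 0 0 0 0;1 0 0 0 0 0 0",
  grip_force=40,
)

```text
clock: 5.45
eef_pos: [535.2, -185.7, 14.2]
tcp_rot: [3.136, 0.002, 1.533]
contact_force: [-0.3, 0.5, 0.3]
opening: 0.387
```

```bash
cat > /tmp/p.py <<'E'
from h import *
import fit as F
for x in (-200,-150,-110,0):
    g=F.P(F.press,[[x-122,0,0]])[0]; print(x,g.round(1))
E
PYTHONPATH=. python3 /tmp/p.py|tail -4; python3 go.py 534.1 -184.8 12 1.538; python3 - <<'E'
from h import *
p,im=snap('top','t2.png'); im=cv2.imread('pics/t2.png')[140:270,200:415]
cv2.imwrite('pics/c2.png',cv2.resize(im,None,fx=3.7,fy=3.7,interpolation=cv2.INTER_CUBIC))
E
```

```text
shift/40 [ 0.023 -0.029  0.055] rot deg [ 0.3   0.09 -0.28] [ 535.2 -185.7   14.2] [3.1364e+00 1.6000e-03 1.5331e+00] [-0.3  0.5  0.3] 5.45 0.38686467577961325Traceback (most recent call last):
  File "/tmp/p.py", line 1, in <module>
    from h import *
  File "h.py", line 1, in <module>
    import numpy as np, cv2
ModuleNotFoundError: No module named 'cv2'
```

>>> move_arm(
  series="1 0.12 -0.11 0 0 0 2;1 0.12 -0.11 0 0 0 2;1 0.12 -0.11 0 0 0 2;1 0.12 -0.11 0 0 0 2;1 0.12 -0.11 0 0 0 2;1 0.12 -0.11 0 0 0 2;1 0 0 0 0 0 0",
)

```text
clock: 6.38
eef_pos: [512.5, -155.0, 14.3]
tcp_rot: [3.135, 0.003, 1.319]
contact_force: [0.5, 1.0, -1.8]
opening: 0.387
```

```bash
python3 go.py 509.3 -156.2 14 1.323; python3 - <<'E'
from h import *
p,im=snap('wrist','w3.png')
E
```

```text
shift/40 [-0.05  -0.069  0.007] rot deg [ 0.4   0.16 -0.25] [ 512.5 -155.    14.3] [3.1346e+00 2.7000e-03 1.3187e+00] [ 0.5  1.  -1.8] 6.375 0.38693521134711945
```

View pics/w3.png

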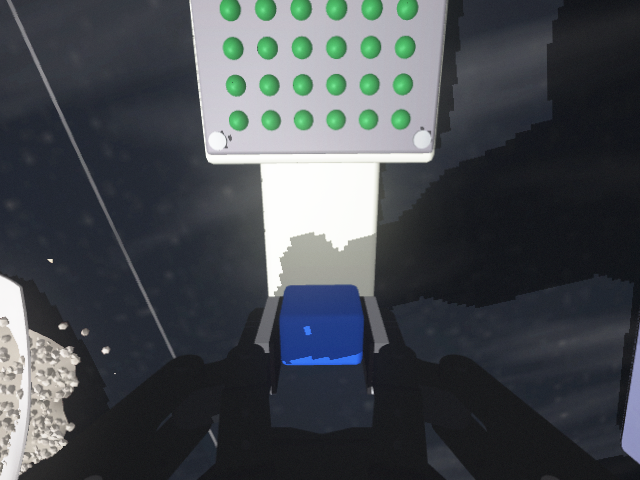

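The grip is held squarely at (320,325), but the press is out of the wrist view, so I'll check with the top camera.

```bash
python3 - <<'E'
from h import *
p,im=snap('top','t3.png'); im=cv2.imread('pics/t3.png')[150:260,205:395]
cv2.imwrite('pics/c3.png',cv2.resize(im,None,fx=4.2,fy=4.2,interpolation=cv2.INTER_CUBIC))
E
```

```text
(no output)
```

View pics/c3.png

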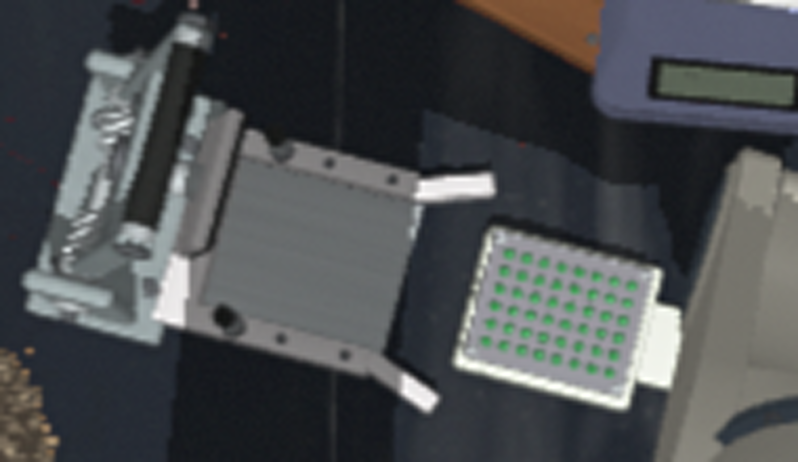

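```bash
cat > f3.py <<'E'
from h import *
import fit as F
F.px=lambda l:np.array(l)/4.2+[205,150]
print('--')
pl=F.fit([[55,-45,16],[55,45,16],[-55,45,16],[-55,-45,16]],[[490,228],[456,366],[628,408],[662,266]],[520,-40,1.32])
pr=F.fit([[-55,-48,20],[-55,48,20],[-102,-65,20],[-102,65,20]],[[417,202],[380,352],[495,197],[440,400]],[578,117,1.32])
pb=F.fit([[44,-46,292],[44,46,292]],[[183,45],[138,232]],[578,117,1.32])
d=pl[:2]-pr[:2];c,s=np.cos(pr[2]),np.sin(pr[2]);print('plate in press',d@[c,s],d@[-s,c],pl[2]-pr[2])
print('grip from top',F.P(pl,[[-122,0,30]]),r.sense()['eef_pos'])
E
python3 f3.py
```

```text
[537.244 -61.94    1.54 ] [[-0.3, 0.8], [-1.7, -0.5], [-0.8, 0.2], [-0.4, 1.6], [2.5, 0.6], [1.0, -3.0], [-0.8, -1.5], [0.6, 2.0]]
[578.39  117.151   1.323] [[2.3, -1.3], [3.6, 1.5], [-4.7, 0.6], [-2.9, -0.7]]
--
[541.303 -36.036   1.349] [[-1.3, -2.3], [-1.5, 1.1], [1.7, 0.7], [1.0, 0.5]]
[577.073 117.16    1.324] [[-0.6, 0.4], [-4.1, 1.0], [2.3, -1.3], [2.5, -0.2]]
[580.114 120.323   1.364] [[-0.3, 1.2], [0.3, -1.1]]
plate in press -157.2930351571367 -2.7460641421963157 0.024995144246203083
grip from top [[ 514.45951303 -155.04611988   30.        ]] [ 512.5229268  -155.06883137   14.237257  ]
```

>>> move_arm(
  series="1 0.1 -0.07 0 0 0 0.6;1 0.1 -0.07 0 0 0 0.6;1 0.3 0 0 0 0 0;1 0.3 0 0 0 0 0;1 0.3 0 0 0 0 0;1 0 0 0 0 0 0",
)

```text
clock: 7.22
eef_pos: [519.9, -108.9, 14.3]
tcp_rot: [3.134, 0.003, 1.298]
contact_force: [0.8, 1.8, 1.2]
opening: 0.389
```

```bash
python3 go.py 545.6 -1.1 14 1.305; python3 - <<'E'
from h import *
p,im=snap('top','t4.png'); im=cv2.imread('pics/t4.png')[150:260,205:395]
cv2.imwrite('pics/c4.png',cv2.resize(im,None,fx=4.2,fy=4.2,interpolation=cv2.INTER_CUBIC))
E
```

```text
shift/40 [ 2.768 -0.106 -0.003] rot deg [ 0.45  0.19 -0.38] [ 519.9 -108.9   14.3] [3.1337 0.0033 1.2984] [0.8 1.8 1.2] 7.225 0.3892123286602506
```

View pics/c4.png

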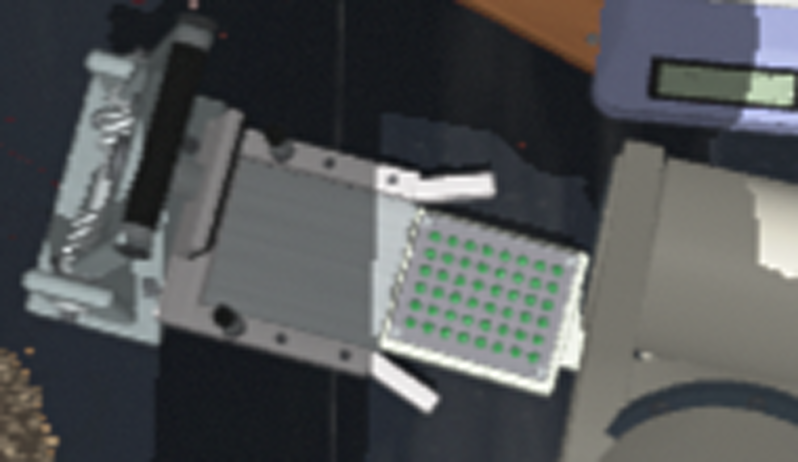

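```bash
sed -e 's/^pl=.*/pl=F.fit([[55,-45,16],[55,45,16],[-55,45,16],[-55,-45,16]],[[424,206],[380,348],[550,394],[588,254]],[520,0,1.32])/' f3.py > f4.py; python3 f4.py | tail -5
```

```text
[550.92    9.016   1.305] [[-4.0, -0.0], [-1.3, -1.7], [1.8, 1.1], [3.5, 0.6]]
[577.073 117.16    1.324] [[-0.6, 0.4], [-4.1, 1.0], [2.3, -1.3], [2.5, -0.2]]
[580.114 120.323   1.364] [[-0.3, 1.2], [0.3, -1.1]]
plate in press -111.2564146493354 -1.0636109382493568 -0.019100044613795664
grip from top [[ 518.85671537 -108.69483371   30.        ]] [ 519.78484622 -109.07865842   14.25073261]
```

>>> move_arm(
  series="1 0.2 0.02 0 0 0 -1;1 0.3 0 0 0 0 0;1 0.3 0 0 0 0 0;1 0.3 0 0 0 0 0;1 0.3 0 0 0 0 0;1 0 0 0 0 0 0",
)

```text
clock: 8.02
eef_pos: [535.9, -51.6, 14.3]
tcp_rot: [3.134, 0.004, 1.317]
contact_force: [0.8, 1.4, 1.2]
opening: 0.389
```

```bash
python3 go.py 545.6 -1.1 14 1.318
```

```text
shift/40 [ 1.284e+00 -8.200e-02  1.000e-03] rot deg [ 0.46  0.21 -0.05] [535.9 -51.6  14.3] [3.1336 0.0037 1.3171] [0.8 1.4 1.2] 8.025 0.38941242122887704
```

>>> move_arm(
  series="1 0.3 0 0 0 0 0;1 0.3 0 0 0 0 0;1 0.3 0 0 0 0 0;1 0.15 0 0 0 0 0;1 0 0 0 0 0 0",
)

```text
clock: 8.65
eef_pos: [546.4, -9.7, 14.2]
tcp_rot: [3.134, 0.005, 1.318]
contact_force: [-0.8, -0.6, 2.5]
opening: 0.391
```

```bash
python3 go.py 545.6 -1.1 14 1.318
```

```text
shift/40 [ 0.204 -0.075  0.004] rot deg [ 0.42  0.26 -0.03] [546.4  -9.7  14.2] [3.1343 0.0046 1.3175] [-0.8 -0.6  2.5] 8.65 0.3911202687387477
```

>>> move_arm(
  series="1 0.12 0 0 0 0 0;1 0.08 0 0 0 0 0;1 0.08 0 0 0 0 0",
)

```text
clock: 9.02
eef_pos: [548.8, 0.2, 14.2]
tcp_rot: [3.135, 0.006, 1.317]
contact_force: [-4.4, -13.6, 4.4]
opening: 0.391
```

>>> move_arm(
  series="1 0.1 0 0 0 0 0;1 0.1 0 0 0 0 0",
)

```text
clock: 9.28
eef_pos: [548.2, 1.0, 14.1]
tcp_rot: [3.138, 0.016, 1.321]
contact_force: [-4.4, -30.7, 6.5]
opening: 0.388
```

>>> move_arm(
  series="1 -0.02 0 0 0 0 0;1 0 0 0 0 0 0;-1 0 0 0 0 0 0;-1 0 0 0 0 0 0;-1 0 0 0 0 0 0;-1 0 0 0 0 0 0;-1 0 0 0 0 0 0;-1 0 0 0 0 0 0",
)

```text
clock: 10.28
eef_pos: [548.3, 0.9, 13.8]
tcp_rot: [3.137, 0.014, 1.319]
contact_force: [-0.1, -0.9, 0.9]
opening: 1.0
```

>>> move_arm(
  series="-1 0 0 -0.3 0 0 0;-1 0 0 -0.5 0 0 0;-1 -0.2 0 -0.8 0 0 0;-1 -0.5 0 -0.8 0 0 0;-1 -0.5 0 -0.8 0 0 0;-1 -0.5 0 -0.8 0 0 0;-1 -0.5 0 -0.8 0 0 0;-1 -0.5 0 -0.8 0 0 0;-1 0 0 -0.8 0 0 0;-1 0 0 -0.8 0 0 0;-1 0 0 0 0 0 0",
)

```text
clock: 11.65
eef_pos: [519.1, -102.7, 321.6]
tcp_rot: [3.13, 0.014, 1.319]
contact_force: [0.9, -0.7, -0.7]
opening: 1.003
```

```bash
python3 - <<'E'
from h import *
p,im=snap('wrist','w5.png');print(p,r.sense())
p,im=snap('top','t5.png')
E
```

```text
{'fx': 357.60280816927406, 'fy': 357.60280816927406, 'cx': 321.1699465105561, 'cy': 239.72616318494462, 'k1': -0.017997008644446796, 'position': array([538.17987065, -17.16434775, 463.77684355]), 'rotation': array([-0.34921928, -0.010072  , -0.25252527])} {'clock': 11.7, 'qpos': array([-0.18831414,  0.11963164,  1.73668919, -0.01579374,  1.27725646,
        0.06791704]), 'qvel': array([ 0.00080084,  0.02812453,  0.03537327, -0.00049468, -0.01870091,
        0.00166473]), 'joint_efforts': array([-2.58522324e-02, -4.65134060e+01, -3.76996565e+01, -7.55636115e-02,
        4.06953134e-02, -1.70567648e-03]), 'eef_pos': array([ 518.33975864, -102.52816517,  320.03338008]), 'tcp_rot': array([3.13260092, 0.01457766, 1.31900891]), 'contact_force': array([ 0.38768521, -0.68075086, -0.37909008]), 'wrist_torque': array([0.05034144, 0.03461436, 0.03727555]), 'opening': 0.9971515524343503}
```

View pics/w5.png

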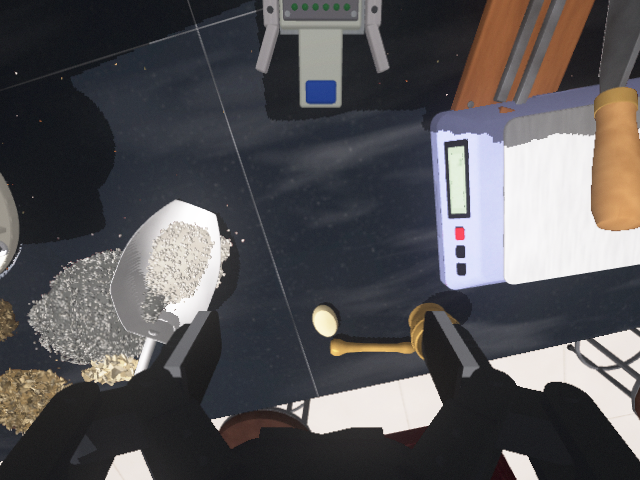

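Seen from the wrist, the plate sits straight between the guide tips (265,70) and (385,69). Next is the handle bar.

>>> move_arm(
  series="-1 0.4 0 -0.8 0 0 0;-1 0.8 0 -0.8 0 0 0;-1 0.85 0 -0.3 0 0 0;-1 0.85 0 0 0 0 0;-1 0.85 0 0 0 0 0;-1 0.85 0 0 0 0 0;-1 0.85 0 0 0 0 0;-1 0.85 0 0 0 0 0;-1 0 0 0 0 0 -10;-1 0 0 0 0 0 -10;-1 0 0 0 0 0 -10;-1 0 0 0 0 0 -10;-1 0 0 0 0 0 -10;-1 0 0 0 0 0 -10;-1 0 0 0 0 0 -10;-1 0 0 0 0 0 -10;-1 0 0 0 0 0 -10;-1 0 0 0 0 0 0",
)

```text
clock: 14.0
eef_pos: [569.8, 151.4, 363.5]
tcp_rot: [-3.11, -0.038, 2.942]
contact_force: [0.0, 0.7, -0.5]
opening: 1.0
```

```bash
python3 go.py 588.5 162 270 2.894; python3 - <<'E'
from h import *
p,im=snap('wrist','w6.png');print(p['position'],p['rotation'],proj(p,[[588.5,162,289],[588.5-46*.9695,162+46*.245,289],[588.5+46*.9695,162-46*.245,289]]))
E
```

```text
shift/40 [-0.493  0.428  2.308] rot deg [-1.89 -2.14  2.77] [569.8 151.4 363.5] [-3.1095 -0.0381  2.9417] [ 0.   0.7 -0.5] 14.0 1.0001601164308773
[491.99003129 172.60847176 509.99286172] [-0.29529823  0.03215396  1.37143492] [[344.80609189 282.0429638 ]
 [349.72201965 214.98495118]
 [340.39353836 341.84137681]]
```

View pics/w6.png

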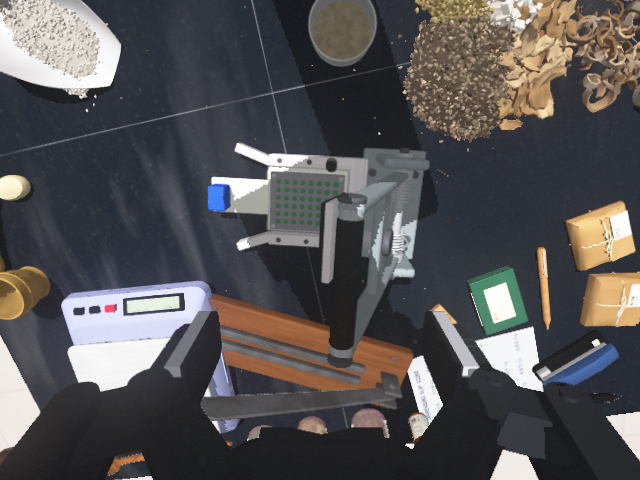

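The bar runs from (352,210) to (341,350). Its middle at (346,281) matches the predicted (345,282), and the plate is seated.

>>> move_arm(
  series="-1 0 0 0 -1.9 -2.1 2.8;-1 -0.25 0.2 0 0 0 0;-1 -0.25 0.2 0.3 0 0 0;-1 0 0 0 0 0 0",
)

```text
clock: 14.55
eef_pos: [594.5, 162.6, 348.5]
tcp_rot: [-3.14, -0.003, 2.881]
contact_force: [-0.7, -0.3, -0.1]
opening: 1.0
```

```bash
python3 go.py 588.5 162 270 2.894
```

```text
shift/40 [ 0.135 -0.05   1.962] rot deg [-0.09 -0.19 -0.74] [594.5 162.6 348.5] [-3.14   -0.0033  2.8811] [-0.7 -0.3 -0.1] 14.55 1.0003461910261613
```

>>> move_arm(
  series="-1 0.13 -0.04 0.3 0 0 -0.7;-1 0 0 0.5 0 0 0;-1 0 0 0.5 0 0 0;-1 0 0 0.5 0 0 0;-1 0 0 0 0 0 0",
)

```text
clock: 15.18
eef_pos: [585.9, 162.1, 270.7]
tcp_rot: [-3.137, -0.008, 2.896]
contact_force: [-0.7, 0.6, 0.1]
opening: 1.002
```

```bash
python3 go.py 588.5 162 270 2.894
```

```text
shift/40 [-0.063  0.014  0.018] rot deg [-0.25 -0.45  0.12] [585.9 162.1 270.7] [-3.1373 -0.0078  2.896 ] [-0.7  0.6  0.1] 15.175 1.0020151504060248
```

>>> move_arm(
  series="1 -0.04 0 0 0 0 0;1 0 0 0 0 0 0;1 0 0 0 0 0 0;1 0 0 0 0 0 0;1 0 0 0 0 0 0;1 0 0 0 0 0 0;1 0 0 0 0 0 0;1 0 0 0 0 0 0;1 0 0 0 0 0 0",
  grip_force=40,
)

```text
clock: 16.3
eef_pos: [588.3, 161.8, 273.1]
tcp_rot: [-3.139, -0.005, 2.896]
contact_force: [-0.2, -0.6, -0.3]
opening: 0.195
```

```bash
python3 go.py 588.5 162 270 2.894; python3 - <<'E'
import numpy as np
# shifts along arc: press-x (tool y) and down (tool z), from theta 0 to 1.25
for t0,t1 in zip(np.arange(0,1.25,.0625),np.arange(.0625,1.3,.0625)):
    f=lambda t:225*np.array([-np.cos(1.2566-t),np.sin(1.2566-t)])
    d=f(t1)-f(t0); print((d/40).round(3),end=' ')
E
```

```text
shift/40 [-0.005  0.007  0.078] rot deg [-0.17 -0.29  0.13] [588.3 161.8 273.1] [-3.1386 -0.0052  2.8963] [-0.2 -0.6 -0.3] 16.3 0.1951321403272926
[-0.331 -0.119] [-0.323 -0.139] [-0.313 -0.159] [-0.303 -0.179] [-0.291 -0.197] [-0.278 -0.215] [-0.264 -0.232] [-0.249 -0.248] [-0.233 -0.263] [-0.216 -0.277] [-0.199 -0.29 ] [-0.18  -0.302] [-0.161 -0.313] [-0.141 -0.322] [-0.121 -0.33 ] [-0.1   -0.337] [-0.079 -0.343] [-0.057 -0.347] [-0.035 -0.35 ] [-0.013 -0.351]
```

>>> move_arm(
  series="1 0 -0.33 0.12 0 0 0;1 0 -0.32 0.14 0 0 0;1 0 -0.31 0.16 0 0 0;1 0 -0.30 0.18 0 0 0;1 0 -0.29 0.20 0 0 0;1 0 0 0 0 0 0",
  grip_force=30,
)

```text
clock: 17.05
eef_pos: [572.8, 100.8, 243.0]
tcp_rot: [3.135, -0.002, 2.895]
contact_force: [0.9, 5.1, -0.1]
opening: 0.194
```

```bash
cat > arc.py <<'E'
from h import *
s=r.sense(); e=s['eef_pos']
c=np.array([588.3,161.8,273.1]) # up, theta=0
ux=np.array([.245,.9695,0]); d=e-c
X=44+d@ux; Z=289+d[2]; L=d@np.array([-.9695,.245,0])
th=1.2566-np.arctan2(Z-75,115-X); rad=np.hypot(Z-75,115-X)
print('press X',X.round(1),'Z',Z.round(1),'lat',L.round(1),'theta',th.round(3),'rad',rad.round(1),'tcp',s['tcp_rot'].round(3),'F',s['contact_force'].round(1),'op',round(s['opening'],3),s['clock'])
for t in th+np.arange(1,9)*.0625:
    t=min(t,1.25); n=np.array([115-225*np.cos(1.2566-t),75+225*np.sin(1.2566-t)]); print(((n-[X,Z])/40).round(2),end='');X,Z=n
E
python3 arc.py
```

```text
press X -19.0 Z 258.9 lat 0.0 theta 0.315 rad 227.6 tcp [ 3.135e+00 -2.000e-03  2.895e+00] F [ 0.9  5.1 -0.1] op 0.194 17.05
[-0.24 -0.27][-0.26 -0.23][-0.25 -0.25][-0.23 -0.26][-0.22 -0.28][-0.2  -0.29][-0.18 -0.3 ][-0.16 -0.31]
```

The arm is following the arc with low force (about 5 N), so I'll continue.

>>> move_arm(
  series="1 0 -0.26 0.24 0 0 0;1 0 -0.26 0.23 0 0 0;1 0 -0.25 0.25 0 0 0;1 0 -0.23 0.26 0 0 0;1 0 -0.22 0.28 0 0 0;1 0 -0.20 0.29 0 0 0;1 0 0 0 0 0 0",
)

```text
clock: 17.92
eef_pos: [559.6, 47.2, 182.7]
tcp_rot: [3.129, 0.0, 2.894]
contact_force: [-1.4, 4.3, 4.7]
opening: 0.189
```

```bash
python3 arc.py
```

```text
press X -74.1 Z 198.6 lat -0.3 theta 0.678 rad 225.9 tcp [3.129 0.    2.894] F [-1.4  4.3  4.7] op 0.189 17.925
[-0.16 -0.31][-0.16 -0.31][-0.14 -0.32][-0.12 -0.33][-0.1  -0.34][-0.08 -0.34][-0.06 -0.35][-0.04 -0.35]
```

>>> move_arm(
  series="1 0 -0.16 0.31 0 0 0;1 0 -0.16 0.31 0 0 0;1 0 -0.14 0.32 0 0 0;1 0 -0.12 0.33 0 0 0;1 0 -0.10 0.34 0 0 0;1 0 -0.08 0.34 0 0 0;1 0 0 0 0 0 0",
)

```text
clock: 18.8
eef_pos: [552.2, 18.0, 108.2]
tcp_rot: [3.131, 0.0, 2.895]
contact_force: [-2.1, 4.3, 9.0]
opening: 0.194
```

```bash
python3 arc.py
```

```text
press X -104.3 Z 124.1 lat -0.2 theta 1.036 rad 224.7 tcp [3.131 0.    2.895] F [-2.1  4.3  9. ] op 0.194 18.8
[-0.07 -0.34][-0.04 -0.35][-0.02 -0.35][-0.   -0.15][0. 0.][0. 0.][0. 0.][0. 0.]
```

>>> move_arm(
  series="1 0 -0.06 0.3 0 0 0;1 0 -0.04 0.3 0 0 0;1 0 -0.02 0.3 0 0 0;1 0 0 0.2 0 0 0;1 0 0 0.1 0 0 0",
)

```text
clock: 19.42
eef_pos: [550.8, 12.5, 63.3]
tcp_rot: [3.135, -0.001, 2.898]
contact_force: [-2.6, 1.3, 9.8]
opening: 0.198
```

```bash
python3 arc.py
```

```text
press X -110.0 Z 79.2 lat -0.2 theta 1.238 rad 225.0 tcp [ 3.135e+00 -1.000e-03  2.898e+00] F [-2.6  1.3  9.8] op 0.198 19.425
[-0.   -0.07][0. 0.][0. 0.][0. 0.][0. 0.][0. 0.][0. 0.][0. 0.]
```

>>> move_arm(
  series="1 0 0 0.1 0 0 0;1 0 0 0.1 0 0 0",
)

```text
clock: 19.68
eef_pos: [550.8, 12.3, 57.0]
tcp_rot: [3.137, -0.002, 2.898]
contact_force: [-4.4, 1.9, 13.5]
opening: 0.196
```

>>> move_arm(
  series="1 0 0 0.1 0 0 0;1 0 0 0.1 0 0 0",
)

```text
clock: 19.92
eef_pos: [550.9, 12.2, 52.9]
tcp_rot: [3.138, -0.002, 2.899]
contact_force: [-14.1, 1.3, 48.6]
opening: 0.196
```

>>> move_arm(
  series="1 0 0 0.04 0 0 0;1 0 0 0.04 0 0 0;1 0 0 0.04 0 0 0;1 0 0 0.04 0 0 0",
)

```text
clock: 20.42
eef_pos: [550.8, 12.2, 54.5]
tcp_rot: [3.14, -0.003, 2.901]
contact_force: [-5.3, 1.4, 18.4]
opening: 0.194
```

```bash
python3 arc.py; python3 - <<'E'
from h import *
import cv2
p,_=snap('scene','s7.png'); im=cv2.imread('pics/s7.png')[190:400,150:430]
cv2.imwrite('pics/c7.png',cv2.resize(im,None,fx=2.8,fy=2.8,interpolation=cv2.INTER_CUBIC))
E
```

```text
press X -110.2 Z 70.4 lat -0.3 theta 1.277 rad 225.3 tcp [ 3.140e+00 -3.000e-03  2.901e+00] F [-5.3  1.4 18.4] op 0.194 20.425
[0.01 0.15][0. 0.][0. 0.][0. 0.][0. 0.][0. 0.][0. 0.][0. 0.]
```

View pics/c7.png

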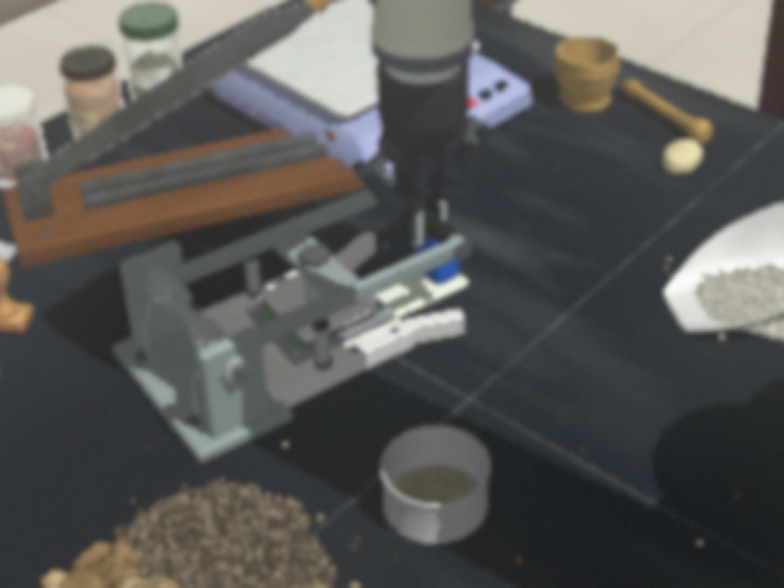

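The arm is level on its stop over the seated plate, and the tin and stone look untouched. I'll add a little more push for margin and hold it for a second.

>>> move_arm(
  series="1 0 0 0.06 0 0 0;1 0 0 0.06 0 0 0;1 0 0 0.06 0 0 0;1 0 0 0.06 0 0 0;1 0 0 0.06 0 0 0;1 0 0 0.06 0 0 0;1 0 0 0.06 0 0 0;1 0 0 0.06 0 0 0",
)

```text
clock: 21.48
eef_pos: [550.8, 12.1, 53.8]
tcp_rot: [-3.138, -0.004, 2.902]
contact_force: [-9.9, 1.9, 30.0]
opening: 0.196
```

```bash
python3 arc.py|head -1; python3 - <<'E'
from h import *
vision.grab_frame('top'); vision.grab_frame('top'); s=r.sense(); print(s['eef_pos'],s['contact_force'],s['opening'])
if 15<s['contact_force'][2]<60: print(r.sign_off())
E
```

```text
press X -110.3 Z 69.7 lat -0.3 theta 1.28 rad 225.4 tcp [-3.138 -0.004  2.902] F [-9.9  1.9 30. ] op 0.196 21.475
[550.77128864  12.06318727  53.79815978] [-9.08092016  0.93954125 30.17299006] 0.19263240555932573
the job is handed in; nothing more can be done
None
```

I slid the plate along the worktop into the press until it met the back stop, where the push force rose to about 31 N. I then let go, gripped the handle bar from above, brought the press arm down its arc in slow steps, and handed in at about 21.6 s while still holding it on its stop.

- **Press arm:** The last reading showed a steady 30 N upward on the tool, against about 12 N expected on the stop, with the bar still between the fingers. The final scene picture shows the arm level over the seated plate. The bar position works out to an arm angle of 1.28 rad. That is slightly past the nominal 1.25, by about 5 mm at the bar, which I put down to calibration or the bar slipping a little in the grip.
- **Plate:** The grip's final position was within about 3 mm of my estimate of home. I did not measure the plate again after the arm came down, because the arm covers it; I only saw it in that last picture.
- **Sideways offset:** At the back stop the grip sat about 2.4 mm off the press's centre line by my estimate, inside the 6 mm allowed.
- **Bystanders:** The tin and paper weight look untouched in the pictures; I did not measure them.

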